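Three clicks on the strip clamp

ROBOT

A 6-joint arm with a two-finger parallel gripper is mounted at the origin on the work surface. World frame = base frame: x ahead of the robot, y to its left, z up, the work surface at z = 0. Lengths are in mm, angles in rad, forces in N, time in s.
With the tool pointing down it reaches from about 275 to 750 mm from the base axis. Payload 10.2 kg.
Tool frame: the origin (TCP) lies at the very end of the fingers, on their centre line; the grasp point (between the pads) lies 19 mm behind it (ctrl.tcp_to_grasp is the distance from the TCP to the grasp point, in mm); z points along the fingers, y is the direction in which the jaws open and shut (so a half turn about z gives the same grasp; the last joint's range is limited). The gripper opens to 85 mm and grips with 20 to 120 N. Pads are 22 mm wide; open, the fingers measure 114 mm over their backs; the gripper's body (76 mm by 85 mm) begins 54 mm behind the grasp point. The pads swing forward as they close: fully open they stand 13 mm farther back than shut.
Start: joints at [1.077, 0.313, 1.498, -0, 1.331, -0.223], TCP at [140.451, 505.87, 231.294] pointing down, gripper open.
Joint ranges: [-2.94, 2.94], [-0.97, 2.17], [0.19, 2.56], [-1.23, 4.37], [0.02, 3.11], [-2.88, 2.88]. Speed limits (rad/s): [2.39, 2.39, 3.01, 3.14, 3.14, 3.14].

INTERFACE

Orientations are given as a unit quaternion [w, x, y, z].
In Python, from rig import ctrl, cams, job gives the robot as it stands. The module is installed in compiled form; this text tells all that it offers.
- The arm moves only by the tool drive_tool, never from a script. Its arguments are lists of equal length, an entry for each row: "gripper": the opening, from 0 (shut) to 1 (fully open); "dp": the shift along the tool's x, y, z normalised to -1 to 1, where 1 is 0.2 m, a list of three; "twist": the turn about the tool's z normalised to -1 to 1, where 1 is 90 degrees. In form: {"gripper": [gripper, ...], "dp": [[tx, ty, tz], ...], "twist": [twist, ...]}. A call has 1 to 20 rows; each row is the pose to reach, as a shift and turn from the pose commanded when the call began, along the tool's axes at that moment; what a row does not reach only later rows make up. A row lasts 1/10 s, in which the tool goes at most 50 mm and 8.59 degrees, less where a joint would pass 70% of its speed; a pose out of reach is approached as far as the arm can. A call with a number of a shift or a turn outside -1 to 1 is refused whole. A call with a gripper value outside its range is refused whole. The fingers move at their own pace and stop on an object; "newtons" is the grip in N (left out, the last holds). Time passes only in rows, so rows that repeat a pose let the fingers close. It gives the time, the measured TCP pose, the force and the opening at its end, in the units of the state.
- ctrl.sense(): the state, without advancing time (a new reading comes with each control period).
- cams.capture(name): name is "scene" or "top" or "wrist"; returns a dict with "pixels" (480x640x3 uint8, red, green, blue), "camera_matrix" (3x3 intrinsics, pixels), "xyz" and "orientation" of the camera in the world; the wrist camera has in their place "hand_eye" (4x4, takes a point from camera to tool coordinates, whose origin is the TCP and whose axes are the flange's). Camera axes: x right, y down, z forward; pixel columns grow to the right and rows downward; lengths in mm; the calibration is good to about 2 mm. The wrist camera is an equidistant fisheye: a pixel r from the principal point sees the ray r / f radians off the axis. A picture is of the moment at which its call begins: read the wrist's pose just before it. There is no depth.
- job.finish_job(): hands the job in, once; it reports no verdict.
The state is a dict: "time_s": time; "joints": joint angles; "dq": joint speeds; "tau": joint torques, N m; "eef_pos": TCP position; "ee_rot": TCP orientation; "force": force on the tool from outside, world axes, zero at the start; "wrist_torque": the same for the moment, N m; "grip_width": opening from 0.0 (shut) to 1.0 (fully open).
Only numpy, scipy, OpenCV 4.12 (cv2) and the standard library are available. Lean on these libraries where they do the work, as an engineer would, in place of code of your own. Each camera call takes 0.05 s, during which the arm holds its last target.

TASK

Swing the guard door of the strip clamp wide open (about a right angle; its handle is the upright bar near its free edge), then take the black knob of the ratchet lever and swing it out through the doorway until you have felt exactly three clicks, no more, so that the rubber jaw squeezes the aluminium strip. Your program finishes while still holding the knob there, with the lever resting after its third click and the door left open. Leave everything else on the bench where it is.

Things in the scene. Friction and masses are not known exactly. Their poses are not given: they have to be found in the camera images.
- clamp: Strip clamp fixed to the bench: grey steel base 235 x 210 x 12 mm, a jaw and aluminium strip at its rear, side guards 95 mm tall at y = +-105 mm, a guard door across its front. Origin: on the bench surface, on the ratchet lever's vertical turning axis. Its -x side is the front with the doorway (door 70 mm before the origin); the lever starts on its +y side; z up.
- lever_knob (a point): On the axis of the upright black knob of the lever, 130 mm above the bench: a round post, 22 mm diameter, free from 85 to 150 mm above the bench. It runs on a level circle of 100 mm radius about the clamp's origin, from the clamp's +y side counter-clockwise (seen from above) to its -x side, out through the doorway; the closed door is in its way.
- guard_door (a joint): Hinge of the guard door, rad: 0 closed, growing as it swings open to the front, up to 1.9. It starts shut or a little ajar (up to 0.2) and stays where it is left (light friction). The door is a grey steel panel 200 mm wide, 8 mm thick, its top 129 mm above the bench.
- guard_door_handle (a point): Grip point on the door's handle, 102 mm above the bench, 180 mm from the hinge axis: an upright round steel bar, 11 mm diameter, its free top 125 mm above the bench, held by an arm at its foot (44 mm up), 35 mm off the door's outer face, 25 mm from the free edge. The point turns with the door: its -x axis points out from the door, its y axis along it away from the hinge.
- guard_door_hinge (a point): Point on the vertical hinge axis of the guard door, 102 mm above the bench, on the clamp's front at its -y side. Seen from above the door opens counter-clockwise about it.
- lever: The ratchet lever (hub, steel arm, knob); origin on its axis. It has 5 clicks, 14 degrees apart, the first 7 to 14 degrees from the start. At each the force at the knob rises to about 6 to 12 N, then reverses and pulls it into the next notch, 7 degrees past the peak; before the first, only 0.5 N friction. It stays in a notch. After click 3 it points about 30 degrees off the clamp's -x.
- rivet_cup: Bystander: small aluminium cup, 38 mm wide, 45 mm tall, standing on the rear edge of the clamp's base plate.
- screwdriver: Bystander: screwdriver with a blue handle, 200 mm, lying beside the clamp. Origin under its middle, lies along x.
- paper_roll: Bystander: cardboard roll, 60 mm diameter, 200 mm tall, standing. Origin at the centre of its underside.
- spray_bottle: Bystander: clear bottle, 60 mm diameter, 160 mm tall. Origin at the centre of its underside.
- sanding_block: Bystander: rubber sanding block 110 x 70 x 30 mm. Origin at the centre of its underside.
- angle_strip: Bystander: aluminium angle strip 340 x 25 x 25 mm lying on the bench along its x. Origin at the centre of its underside.
- wrench: Bystander: steel wrench, 170 mm, lying on the bench.
- primer_can: Bystander: metal can, 80 mm diameter, 110 mm tall, standing. Origin at the centre of its underside.

How it is judged:
By the outcome, as a careful person would: the job done as asked, in the order asked, and still so for the second after the job is handed in, while the arm keeps its last pose, push and grip.
It also fails if it takes over 69 s, if anything falls off the work surface, if the arm or the gripper's body presses on something with over 40 N, if the wrist force passes 120 N, or if a joint passes its speed limit or range.

## Working session

There is one attempt and no reset: what is moved stays moved. The work goes in short steps, Python scripts to look and compute and a tool call to move; the robot and the scene stay as the last step left them, time stands still between calls to the robot, and variables do not carry over. Pictures are saved under pics/ and viewed, and the job is handed in when it is done.

Besides the shell and the picture viewer there is one more tool, called after "Request:" by a JSON object that holds its "fn" and its "kwargs", one argument or row to a line. drive_tool: Moves the arm, as the interface text tells. Scaled input: -1 to 1 covers 0.2 m each way for a shift and 90 degrees each way for a turn. Its arguments: {"type":"object","properties":{"gripper":{"type":"array","items":{"type":"number"}},"dp":{"type":"array","items":{"type":"array","items":{"type":"number"}}},"twist":{"type":"array","items":{"type":"number"}},"newtons":{"type":"number"}},"required":["gripper","dp","twist"]}

```bash
mkdir -p pics; python3 - <<'E'
from rig import ctrl,cams,job
import cv2
s=ctrl.sense(); print(s)
for n in ["scene","top","wrist"]:
    c=cams.capture(n); cv2.imwrite(f"pics/{n}0.png",c["pixels"][:,:,::-1])
    print(n,{k:v for k,v in c.items() if k!="pixels"})
E
```

```text
{'time_s': 0.0, 'joints': array([ 1.07662045e+00,  3.13460734e-01,  1.49843193e+00,  1.15126262e-05,
        1.33103470e+00, -2.23378640e-01]), 'dq': array([-0.00072808, -0.00068892,  0.00271694,  0.00112086, -0.00105318,
        0.00124666]), 'tau': array([-9.17819707e-04, -4.12262285e+01, -2.59745193e+01, -2.33666397e-04,
        4.09217435e-03, -7.70710062e-05]), 'eef_pos': array([140.30765424, 505.63126353, 230.73153617]), 'ee_rot': array([-2.39563334e-04,  1.34986619e-01,  9.90847197e-01, -6.22900608e-04]), 'force': array([-0.16964159,  0.07726024,  1.11525772]), 'wrist_torque': array([-0.04743826,  0.02531225, -0.00872543]), 'grip_width': 0.9958648211983102}
scene {'camera_matrix': array([[434.7428007 ,   0.        , 316.84191003],
       [  0.        , 434.7428007 , 240.30601022],
       [  0.        ,   0.        ,   1.        ]]), 'xyz': array([1083.25147839,  221.49657198, 1049.86668849]), 'orientation': array([-0.15873707,  0.54127369,  0.7911159 , -0.23656072])}
top {'camera_matrix': array([[445.41377429,   0.        , 325.37197082],
       [  0.        , 445.41377429, 236.09284612],
       [  0.        ,   0.        ,   1.        ]]), 'xyz': array([ 397.02056565,  -13.39196228, 1317.3820128 ]), 'orientation': array([-0.02866522,  0.71450345, -0.69817023,  0.03494928])}
wrist {'camera_matrix': array([[371.64829954,   0.        , 318.61474989],
       [  0.        , 371.64829954, 242.51716789],
       [  0.        ,   0.        ,   1.        ]]), 'hand_eye': array([[ 2.78172049e-05, -9.60872319e-01, -2.76991672e-01,
         6.97878672e+01],
       [ 9.99999669e-01, -1.98380269e-04,  7.88598818e-04,
         7.15771924e-01],
       [-8.12692458e-04, -2.76991602e-01,  9.60871996e-01,
        -1.42888812e+02],
       [ 0.00000000e+00,  0.00000000e+00,  0.00000000e+00,
         1.00000000e+00]])}
```

View pics/scene0.png

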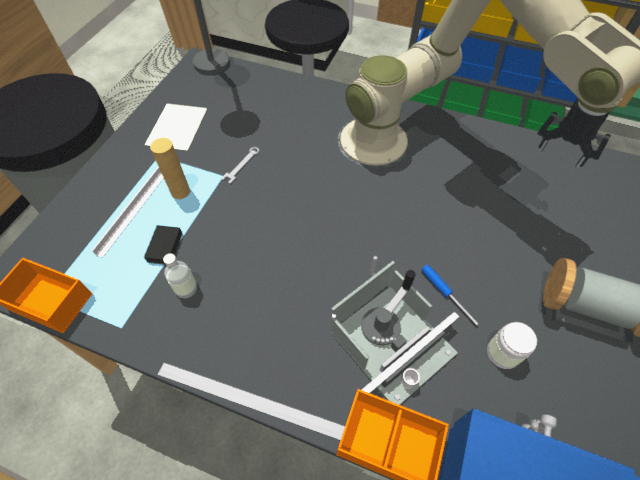

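View pics/top0.png

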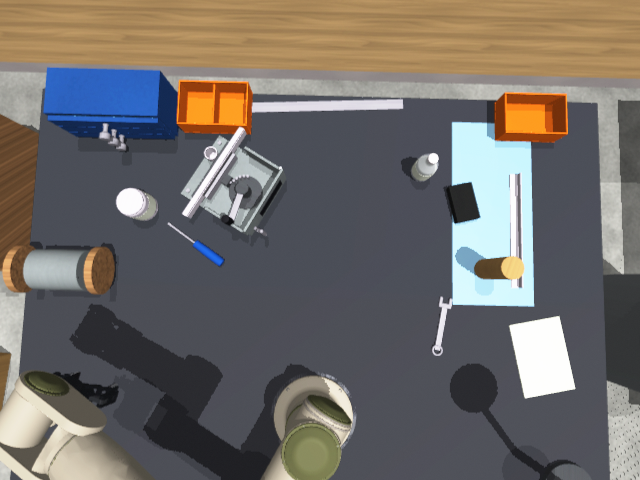

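View pics/wrist0.png

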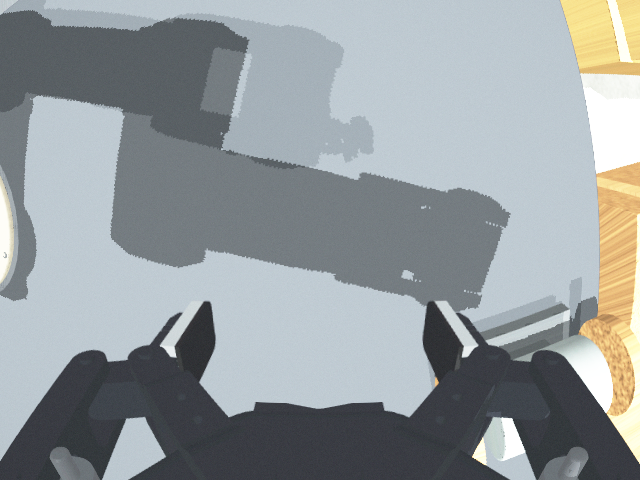

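The scene view shows the clamp near (395,325), with the knob at about (408,280) and the handle at about (375,260). In the top view the hub is at (243,187), the knob at (227,218) and the handle at (262,235). I'll zoom in next.

```bash
python3 - <<'E'
import cv2
a=cv2.imread("pics/top0.png")[115:265,165:305]
cv2.imwrite("pics/topz.png",cv2.resize(a,None,fx=4,fy=4,interpolation=cv2.INTER_CUBIC)) 
a=cv2.imread("pics/scene0.png")[240:410,320:490]
cv2.imwrite("pics/scenez.png",cv2.resize(a,None,fx=3.5,fy=3.5,interpolation=cv2.INTER_CUBIC))
E
```

```text
(no output)
```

View pics/topz.png

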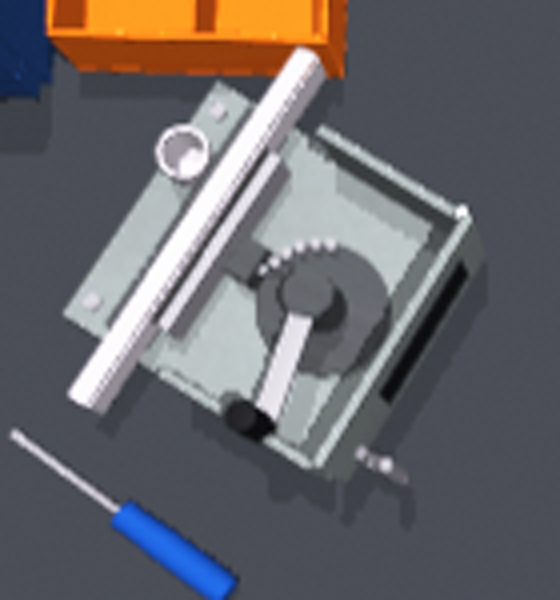

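View pics/scenez.png

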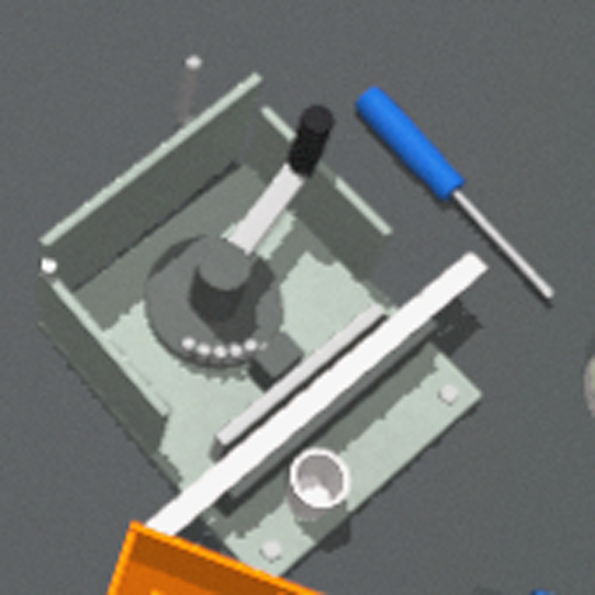

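```bash
cat > h.py <<'E'
import numpy as np
from scipy.spatial.transform import Rotation as R
CAL={"scene":(434.7428,316.8419,240.306,[1083.2515,221.4966,1049.8667],[-0.15873707,0.54127369,0.7911159,-0.23656072]),
"top":(445.41377,325.37197,236.09285,[397.02057,-13.39196,1317.38201],[-0.02866522,0.71450345,-0.69817023,0.03494928])}
def ray(n,u,v):
    f,cx,cy,p,q=CAL[n]; d=R.from_quat(q,scalar_first=True).apply([(u-cx)/f,(v-cy)/f,1]); return np.array(p),d
def plane(n,u,v,z):
    p,d=ray(n,u,v); return p+d*(z-p[2])/d[2]
def tri(a,b):
    p,d=ray("scene",*a); q,e=ray("top",*b)
    A=np.c_[d,-e]; t=np.linalg.lstsq(A,q-p,rcond=None)[0]
    x,y=p+t[0]*d,q+t[1]*e; return (x+y)/2,np.linalg.norm(x-y)
E
python3 - <<'E'
from h import *
np.set_printoptions(precision=1,suppress=True)
S=lambda x,y:(320+x/3.5-.36,240+y/3.5-.36)
T=lambda x,y:(165+x/4-.37,115+y/4-.37)
P=dict(knobtop=(S(317,118),T(243,418),150),handtop=(S(193,62),T(385,463),125),handtopB=(S(193,62),T(362,455),125),
 hinge=(S(48,266),T(462,212),133),doorfree=(S(258,77),T(322,462),129),hub=(S(225,262),T(303,290),110))
for k,(a,b,z) in P.items():
    print(k,*tri(a,b),plane("scene",*a,z),plane("top",*b,z))
E
```

```text
knobtop [541.9 242.9 144. ] 0.48482258971445835 [545.6 242.5 150. ] [541.1 241.8 150. ]
handtop [516.5 150.5 122.3] 1.4678531045186627 [518.4 150.  125. ] [516.1 150.8 125. ]
handtopB [522.1 157.8 135.6] 14.765408791648653 [518.4 150.  125. ] [521.1 166.5 125. ]
hinge [693.4 106.  107.5] 0.8394944316483509 [704.1 108.7 133. ] [687.  103.8 133. ]
doorfree [515.2 194.6 126.4] 3.4831889689431916 [516.2 196.3 129. ] [515.3 192.4 129. ]
hub [639.8 215.6  90.2] 3.0235273707514527 [649.4 214.3 110. ] [635.5 213.3 110. ]
```

Request:
{"fn": "drive_tool", "kwargs": {
  "gripper": [1, 1, 1, 1, 1, 1],
  "dp": [
    [-0.2, -0.1, 0],
    [-0.4, -0.2, 0],
    [-0.6, -0.3, 0],
    [-0.8, -0.4, 0],
    [-0.95, -0.5, 0],
    [-1, -0.53, 0]
  ],
  "twist": [0, 0, 0, 0, 0, 0]
}}

```text
time_s: 0.75
eef_pos: [306.4, 348.2, 231.1]
ee_rot: [-0.0, 0.137, 0.991, -0.0]
force: [-0.5, -0.1, -0.0]
grip_width: 0.999
```

Request:
{"fn": "drive_tool", "kwargs": {
  "gripper": [1, 1, 1, 1, 1, 1, 1, 1],
  "dp": [
    [-0.2, -0.1, 0],
    [-0.4, -0.2, 0],
    [-0.6, -0.3, 0],
    [-0.8, -0.4, 0],
    [-0.95, -0.5, 0],
    [-1, -0.53, 0],
    [-1, -0.53, 0],
    [-1, -0.53, 0]
  ],
  "twist": [0.09, 0.18, 0.27, 0.36, 0.45, 0.54, 0.6, 0.6]
}}

```text
time_s: 1.55
eef_pos: [469.1, 194.8, 231.0]
ee_rot: [-0.0, 0.571, 0.821, -0.0]
force: [0.8, -0.1, -0.7]
grip_width: 0.999
```

```bash
cat >> h.py <<'E'
def go(x,y,z,yaw):
    """shift & twist needed from current measured pose (yaw = tool-y heading, deg)"""
    from rig import ctrl
    s=ctrl.sense(); r=R.from_quat(s["ee_rot"],scalar_first=True).as_matrix()
    cy=np.degrees(np.arctan2(r[1,1],r[0,1]))
    print("t",s["time_s"],"pos",s["eef_pos"].round(1),"yaw",cy.round(1),"F",s["force"].round(1),"w",round(s["grip_width"],3))
    print("dp",(r.T@(np.array([x,y,z])-s["eef_pos"])/200).round(3),"twist",round((cy-yaw)/90,3))
def wpix(n,c,s):
    """world ray of fisheye pixel"""
    f,cx,cy=c["camera_matrix"][0,0],c["camera_matrix"][0,2],c["camera_matrix"][1,2]
    u,v=n[0]-cx,n[1]-cy; rr=np.hypot(u,v); th=rr/f
    d=np.array([np.sin(th)*u/rr,np.sin(th)*v/rr,np.cos(th)])
    r=R.from_quat(s["ee_rot"],scalar_first=True).as_matrix(); H=c["hand_eye"]
    return s["eef_pos"]+r@H[:3,3], r@H[:3,:3]@d
E
python3 -c "
from h import *
go(517,150,200,-27)"
```

```text
t 1.55 pos [469.1 194.8 231. ] yaw 20.4 F [ 0.8 -0.1 -0.7] w 0.999
dp [-0.294  0.146  0.155] twist 0.527
```

Request:
{"fn": "drive_tool", "kwargs": {
  "gripper": [1, 1, 1, 1, 1, 1, 1],
  "dp": [
    [-0.1, 0.05, 0.05],
    [-0.2, 0.1, 0.1],
    [-0.29, 0.14, 0.15],
    [-0.29, 0.14, 0.15],
    [-0.29, 0.14, 0.15],
    [-0.29, 0.14, 0.15],
    [-0.29, 0.14, 0.15]
  ],
  "twist": [0.09, 0.18, 0.27, 0.36, 0.45, 0.53, 0.53]
}}

```text
time_s: 2.25
eef_pos: [515.4, 150.8, 201.2]
ee_rot: [-0.0, 0.853, 0.522, -0.0]
force: [1.0, 0.5, -0.3]
grip_width: 0.994
```

```bash
python3 - <<'E'
from h import *
from rig import cams,ctrl
import cv2
go(517,150,92,-27)
for n in ["wrist","top"]:
    c=cams.capture(n); cv2.imwrite(f"pics/{n}1.png",c["pixels"][:,:,::-1])
E
```

```text
t 2.25 pos [515.4 150.8 201.2] yaw -27.1 F [ 1.   0.5 -0.3] w 0.994
dp [0.    0.009 0.546] twist -0.001
```

View pics/wrist1.png

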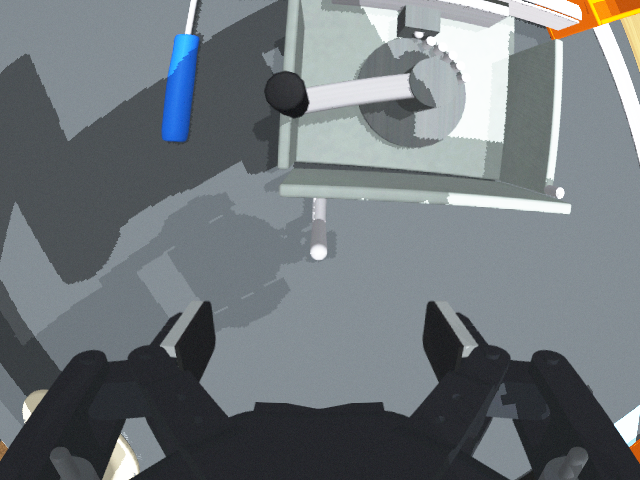

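The wrist view shows the handle top at (318,252), the knob top at (284,92), the hinge pin at (560,193), and the door's free end at (281,189). The handle sits midway between the fingers.

```bash
python3 - <<'E'
from h import *
from rig import cams,ctrl
s=ctrl.sense(); c=cams.capture("wrist")
for n,p,z in [("handle",(318,252),125),("knob",(284,91),150),("hinge",(560,193),129),("hinge107",(560,193),107),("doorfree",(281,189),129)]:
    o,d=wpix(p,c,s); print(n,(o+d*(z-o[2])/d[2]).round(1))
print((np.array(s["eef_pos"])))
E
```

```text
handle [516.4 152.4 125. ]
knob [543.6 244.4 150. ]
hinge [681.9 115.9 129. ]
hinge107 [695.5 105.9 107. ]
doorfree [515.1 197.7 129. ]
[515.47810357 150.60536215 201.26266239]
```

Request:
{"fn": "drive_tool", "kwargs": {
  "gripper": [1, 1, 1, 1, 1, 0.3, 0, 0, 0, 0, 0, 0],
  "dp": [
    [0.005, 0, 0.15],
    [0.005, 0, 0.32],
    [0.005, 0, 0.48],
    [0.005, 0, 0.57],
    [0.005, 0, 0.575],
    [0.005, 0, 0.575],
    [0.005, 0, 0.575],
    [0.005, 0, 0.575],
    [0.005, 0, 0.575],
    [0.005, 0, 0.575],
    [0.005, 0, 0.575],
    [0.005, 0, 0.575]
  ],
  "twist": [0, 0, 0, 0, 0, 0, 0, 0, 0, 0, 0, 0],
  "newtons": 30
}}

```text
time_s: 3.6
eef_pos: [515.4, 151.3, 86.7]
ee_rot: [-0.001, 0.854, 0.521, -0.001]
force: [-6.0, 1.4, 5.9]
grip_width: 0.115
```

```bash
python3 - <<'E'
from h import *
from rig import cams,ctrl
import cv2
go(516,151,86,-27)
c=cams.capture("wrist"); cv2.imwrite(f"pics/wrist2.png",c["pixels"][:,:,::-1])
# door arc, shifts in current tool axes
s=ctrl.sense(); r=R.from_quat(s["ee_rot"],scalar_first=True).as_matrix()
h=np.array([694.,106.]); p=s["eef_pos"][:2]; v=p-h; print(np.hypot(*v))
for a in range(5,100,5):
    t=np.radians(a); M=np.array([[np.cos(t),-np.sin(t)],[np.sin(t),np.cos(t)]])
    d=h+M@v-p; print(a,(h+M@v).round(), (r[:2,:2].T@d/200).round(3), -a/90)
E
```

```text
t 3.6 pos [515.4 151.3  86.7] yaw -27.2 F [-6.   1.4  5.9] w 0.115
dp [0.    0.003 0.004] twist -0.002
184.19121685151305
5 [512. 136.] [-0.077  0.021] -0.05555555555555555
10 [510. 120.] [-0.153  0.05 ] -0.1111111111111111
15 [510. 104.] [-0.225  0.084] -0.16666666666666666
20 [511.  87.] [-0.294  0.125] -0.2222222222222222
25 [513.  72.] [-0.36   0.171] -0.2777777777777778
30 [517.  56.] [-0.421  0.224] -0.3333333333333333
35 [522.  41.] [-0.477  0.281] -0.3888888888888889
40 [528.  26.] [-0.529  0.343] -0.4444444444444444
45 [536.  12.] [-0.574  0.409] -0.5
50 [545.  -2.] [-0.614  0.479] -0.5555555555555556
55 [555. -14.] [-0.647  0.552] -0.6111111111111112
60 [566. -26.] [-0.674  0.628] -0.6666666666666666
65 [578. -37.] [-0.694  0.705] -0.7222222222222222
70 [590. -46.] [-0.707  0.785] -0.7777777777777778
75 [604. -55.] [-0.714  0.865] -0.8333333333333334
80 [618. -62.] [-0.713  0.945] -0.8888888888888888
85 [633. -68.] [-0.705  1.025] -0.9444444444444444
90 [649. -73.] [-0.691  1.104] -1.0
95 [664. -76.] [-0.669  1.182] -1.0555555555555556
```

View pics/wrist2.png

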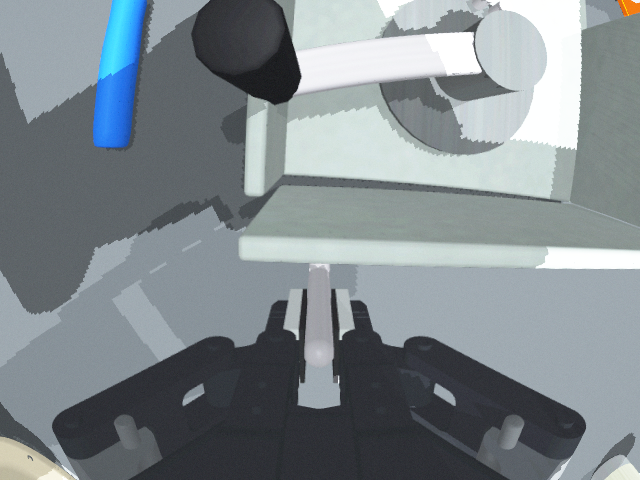

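The bar is held between the pads at about (320,340), with width 0.115 (roughly 10 mm). I'll swing the door in two stages, scaling the arc to a 180 mm radius.

Request:
{"fn": "drive_tool", "kwargs": {
  "gripper": [0, 0, 0, 0, 0, 0, 0, 0, 0, 0],
  "dp": [
    [-0.076, 0.02, 0],
    [-0.15, 0.048, 0],
    [-0.22, 0.082, 0],
    [-0.288, 0.122, 0],
    [-0.352, 0.167, 0],
    [-0.412, 0.218, 0],
    [-0.467, 0.274, 0],
    [-0.517, 0.335, 0],
    [-0.561, 0.4, 0],
    [-0.561, 0.4, 0]
  ],
  "twist": [-0.056, -0.111, -0.167, -0.222, -0.278, -0.333, -0.389, -0.444, -0.5, -0.5]
}}

```text
time_s: 4.65
eef_pos: [533.9, 11.7, 86.6]
ee_rot: [-0.002, 0.588, 0.809, -0.003]
force: [-20.4, -11.4, 15.5]
grip_width: 0.12
```

```bash
python3 - <<'E'
from h import *
from rig import cams,ctrl
import cv2
go(516,151,86,-27)
c=cams.capture("wrist"); cv2.imwrite(f"pics/wrist3.png",c["pixels"][:,:,::-1])
s=ctrl.sense(); r=R.from_quat(s["ee_rot"],scalar_first=True).as_matrix()
p=s["eef_pos"][:2]
# hinge from two handle points, R=180
a=np.array([515.4,151.3]); m=(a+p)/2; d=p-a; L=np.hypot(*d); n=np.array([-d[1],d[0]])/L
h=m+n*np.sqrt(180**2-L*L/4); print("hinge",h, "angle",np.degrees(2*np.arcsin(L/360)))
v=p-h
for a in range(5,60,5):
    t=np.radians(a); M=np.array([[np.cos(t),-np.sin(t)],[np.sin(t),np.cos(t)]])
    d=h+M@v-p; print(a,(h+M@v).round(), (r[:2,:2].T@d/200).round(3), round(-a/90,3))
E
```

```text
t 4.65 pos [533.9  11.7  86.6] yaw 17.9 F [-20.4 -11.4  15.5] w 0.12
dp [0.69  0.129 0.002] twist 0.499
hinge [688.88901797 103.32541667] angle 45.84252518547332
5 [542.  -1.] [-0.076  0.02 ] -0.056
10 [552. -13.] [-0.15   0.047] -0.111
15 [562. -25.] [-0.221  0.081] -0.167
20 [574. -35.] [-0.289  0.12 ] -0.222
25 [587. -45.] [-0.353  0.165] -0.278
30 [600. -53.] [-0.413  0.216] -0.333
35 [614. -60.] [-0.468  0.271] -0.389
40 [628. -66.] [-0.519  0.331] -0.444
45 [643. -71.] [-0.564  0.396] -0.5
50 [659. -74.] [-0.603  0.464] -0.556
55 [674. -76.] [-0.636  0.535] -0.611
```

View pics/wrist3.png

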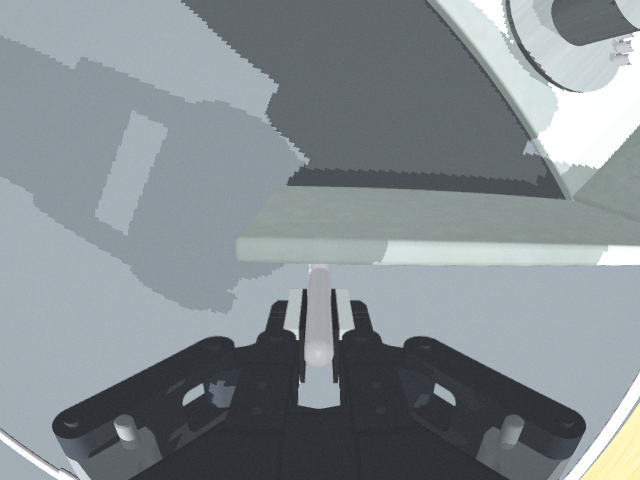

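Request:
{"fn": "drive_tool", "kwargs": {
  "gripper": [0, 0, 0, 0, 0, 0, 0, 0, 0, 0, 0],
  "dp": [
    [-0.076, 0.005, -0.005],
    [-0.15, 0.03, -0.01],
    [-0.221, 0.061, -0.01],
    [-0.289, 0.1, -0.01],
    [-0.353, 0.145, -0.01],
    [-0.413, 0.196, -0.01],
    [-0.468, 0.251, -0.01],
    [-0.519, 0.311, -0.01],
    [-0.564, 0.376, -0.01],
    [-0.57, 0.38, -0.01],
    [-0.57, 0.38, -0.01]
  ],
  "twist": [-0.056, -0.111, -0.167, -0.222, -0.278, -0.333, -0.389, -0.444, -0.5, -0.5, -0.5]
}}

```text
time_s: 5.8
eef_pos: [642.2, -70.7, 86.9]
ee_rot: [-0.001, 0.236, 0.972, -0.0]
force: [-0.1, -1.2, -10.9]
grip_width: 0.121
```

```bash
python3 - <<'E'
from h import *
from rig import cams,ctrl
import cv2
go(516,151,86,-27)
for n in ["wrist","top"]:
    c=cams.capture(n); a=c["pixels"][:,:,::-1]
    if n=="top": a=cv2.resize(a[90:290,150:350],None,fx=3,fy=3,interpolation=cv2.INTER_CUBIC)
    cv2.imwrite(f"pics/{n}4.png",a)
E
```

```text
t 5.8 pos [642.2 -70.7  86.9] yaw 62.7 F [ -0.1  -1.2 -10.9] w 0.121
dp [1.069 0.695 0.007] twist 0.996
```

View pics/wrist4.png

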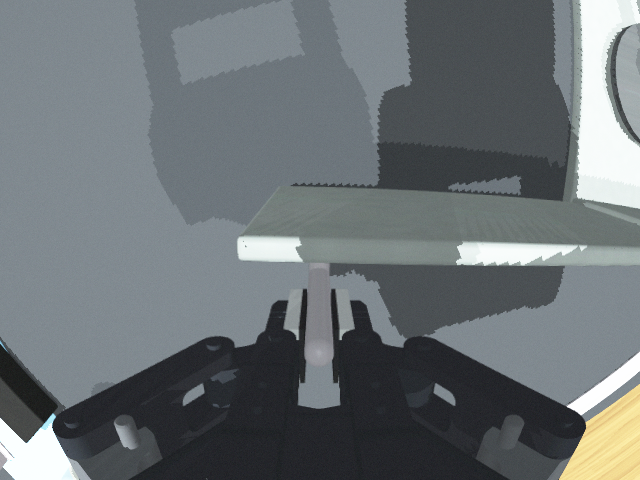

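View pics/top4.png

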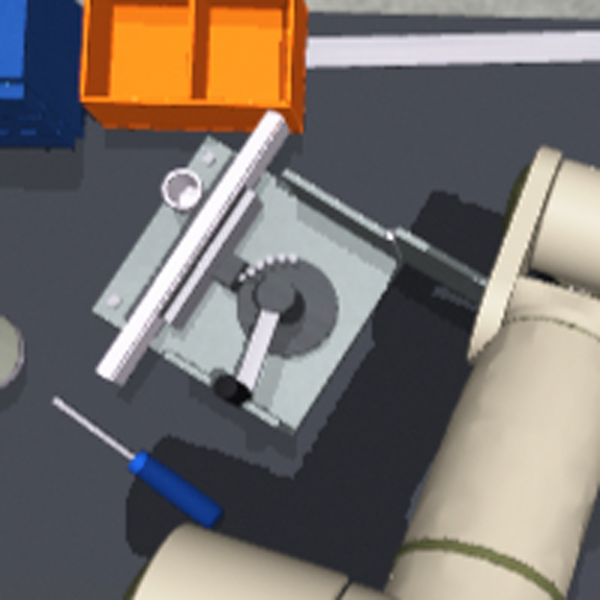

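The door is now in line with the side guard, from (390,235) to (480,285), so about 90°. Next I'll release the handle and lift straight up.

Request:
{"fn": "drive_tool", "kwargs": {
  "gripper": [0.4, 0.6, 0.6, 0.6, 0.6, 0.6, 0.6, 0.6, 0.6],
  "dp": [
    [0, 0, 0],
    [0, 0, 0],
    [0, 0, 0],
    [0, 0, -0.1],
    [0, 0, -0.3],
    [0, 0, -0.5],
    [0, 0, -0.65],
    [0, 0, -0.7],
    [0, 0, -0.7]
  ],
  "twist": [0, 0, 0, 0, 0, 0, 0, 0, 0]
}}

```text
time_s: 6.8
eef_pos: [643.6, -70.8, 229.7]
ee_rot: [0.002, 0.235, 0.972, -0.0]
force: [0.4, 0.1, -0.9]
grip_width: 0.602
```

```bash
python3 - <<'E'
from h import *
go(543,243,220,20)
go(543,243,220,50)
E
```

```text
t 6.8 pos [643.6 -70.8 229.7] yaw 62.8 F [ 0.4  0.1 -0.9] w 0.602
dp [1.165 1.165 0.046] twist 0.475
t 6.8 pos [643.6 -70.8 229.7] yaw 62.8 F [ 0.4  0.1 -0.9] w 0.602
dp [1.165 1.165 0.046] twist 0.142
```

Request:
{"fn": "drive_tool", "kwargs": {
  "gripper": [0.8, 0.8, 0.8, 0.8, 0.8, 0.8],
  "dp": [
    [0.15, 0.15, 0],
    [0.3, 0.3, 0],
    [0.47, 0.47, 0],
    [0.64, 0.64, 0],
    [0.78, 0.78, 0],
    [0.8, 0.8, 0]
  ],
  "twist": [0, 0, 0, 0, 0, 0]
}}

```text
time_s: 7.4
eef_pos: [572.0, 148.5, 226.7]
ee_rot: [-0.002, 0.233, 0.972, -0.0]
force: [-0.1, -0.3, 0.6]
grip_width: 0.805
```

Request:
{"fn": "drive_tool", "kwargs": {
  "gripper": [0.8, 0.8, 0.8, 0.8, 0.8],
  "dp": [
    [0.15, 0.15, 0.01],
    [0.3, 0.3, 0.03],
    [0.36, 0.36, 0.04],
    [0.365, 0.365, 0.046],
    [0.365, 0.365, 0.046]
  ],
  "twist": [-0.06, -0.12, -0.125, -0.125, -0.125]
}}

```text
time_s: 7.9
eef_pos: [542.7, 242.2, 218.1]
ee_rot: [-0.001, 0.139, 0.99, -0.0]
force: [-0.0, -0.3, 0.2]
grip_width: 0.803
```

```bash
python3 - <<'E'
from h import *
from rig import cams,ctrl
import cv2
go(543,243,111,74)
for n in ["wrist","scene"]:
    c=cams.capture(n); a=c["pixels"][:,:,::-1]
    if n=="scene": a=cv2.resize(a[200:410,270:480],None,fx=2.8,fy=2.8,interpolation=cv2.INTER_CUBIC)
    cv2.imwrite(f"pics/{n}5.png",a)
E
```

```text
t 7.9 pos [542.7 242.2 218.1] yaw 74.0 F [-0.  -0.3  0.2] w 0.803
dp [-0.001  0.005  0.536] twist -0.0
```

View pics/wrist5.png

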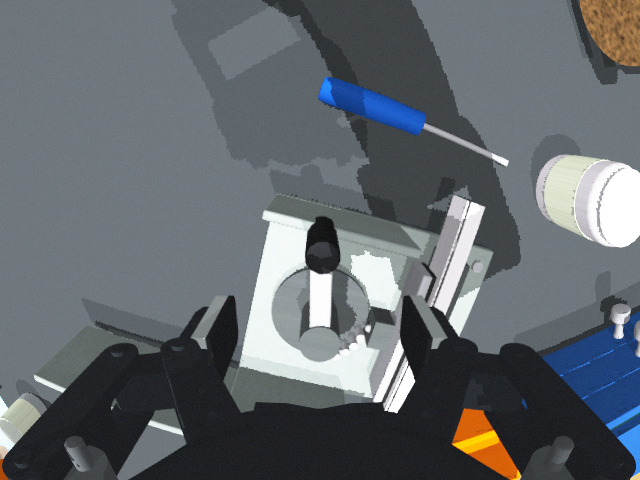

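View pics/scene5.png

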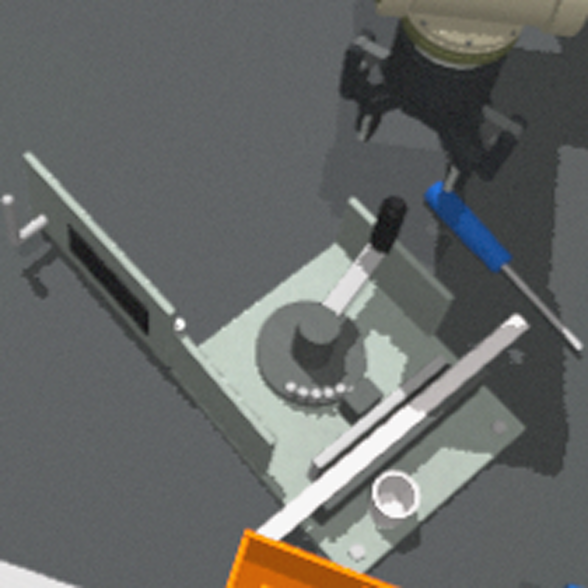

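The wrist view shows the knob top at (322,260), centred between the jaws, and the hub top at (320,345). The door stands open in the scene view.

```bash
python3 - <<'E'
from h import *
from rig import cams,ctrl
s=ctrl.sense(); c=cams.capture("wrist")
for p,z in [((322,260),150),((320,345),85),((320,345),95),((320,345),105)]:
    o,d=wpix(p,c,s); print((o+d*(z-o[2])/d[2]).round(1))
E
```

```text
[545.9 243.8 150. ]
[641.8 215.3  85. ]
[635.8 217.   95. ]
[629.9 218.7 105. ]
```

Request:
{"fn": "drive_tool", "kwargs": {
  "gripper": [0.8, 0.8, 0.8, 0.8, 0.8, 0.5, 0.3, 0, 0, 0, 0, 0],
  "dp": [
    [-0.005, 0.004, 0.15],
    [-0.005, 0.004, 0.32],
    [-0.005, 0.004, 0.46],
    [-0.005, 0.004, 0.535],
    [-0.005, 0.004, 0.535],
    [-0.005, 0.004, 0.535],
    [-0.005, 0.004, 0.535],
    [-0.005, 0.004, 0.535],
    [-0.005, 0.004, 0.535],
    [-0.005, 0.004, 0.535],
    [-0.005, 0.004, 0.535],
    [-0.005, 0.004, 0.535]
  ],
  "twist": [0, 0, 0, 0, 0, 0, 0, 0, 0, 0, 0, 0],
  "newtons": 40
}}

```text
time_s: 9.25
eef_pos: [544.2, 243.6, 113.2]
ee_rot: [0.001, 0.139, 0.99, 0.0]
force: [-1.1, -0.8, 6.4]
grip_width: 0.249
```

```bash
python3 - <<'E'
from h import *
from rig import cams,ctrl
import cv2
go(543,243,111,74)
c=cams.capture("wrist"); cv2.imwrite("pics/wrist6.png",c["pixels"][:,:,::-1])
s=ctrl.sense(); r=R.from_quat(s["ee_rot"],scalar_first=True).as_matrix()
p=s["eef_pos"][:2]; h=np.array([640.5,215.5]); v=p-h; print("r",np.hypot(*v),np.degrees(np.arctan2(v[1],v[0])))
v=v/np.hypot(*v)*100
for a in range(2,56,2):
    t=np.radians(a); M=np.array([[np.cos(t),-np.sin(t)],[np.sin(t),np.cos(t)]])
    d=M@v-v; print(a, (r[:2,:2].T@d/200).round(3), round(-a/90,3))
E
```

```text
t 9.25 pos [544.2 243.6 113.2] yaw 74.0 F [-1.1 -0.8  6.4] w 0.249
dp [ 0.005 -0.004  0.011] twist 0.0
r 100.3397915222362 163.7289969428274
2 [-0.    -0.017] -0.022
4 [-0.001 -0.035] -0.044
6 [-0.002 -0.052] -0.067
8 [-0.004 -0.07 ] -0.089
10 [-0.007 -0.087] -0.111
12 [-0.01  -0.104] -0.133
14 [-0.014 -0.121] -0.156
16 [-0.019 -0.138] -0.178
18 [-0.024 -0.155] -0.2
20 [-0.029 -0.171] -0.222
22 [-0.035 -0.187] -0.244
24 [-0.042 -0.204] -0.267
26 [-0.049 -0.219] -0.289
28 [-0.057 -0.235] -0.311
30 [-0.066 -0.25 ] -0.333
32 [-0.075 -0.265] -0.356
34 [-0.084 -0.28 ] -0.378
36 [-0.094 -0.294] -0.4
38 [-0.104 -0.308] -0.422
40 [-0.115 -0.322] -0.444
42 [-0.127 -0.335] -0.467
44 [-0.138 -0.348] -0.489
46 [-0.151 -0.36 ] -0.511
48 [-0.163 -0.372] -0.533
50 [-0.177 -0.384] -0.556
52 [-0.19  -0.395] -0.578
54 [-0.204 -0.406] -0.6
```

View pics/wrist6.png

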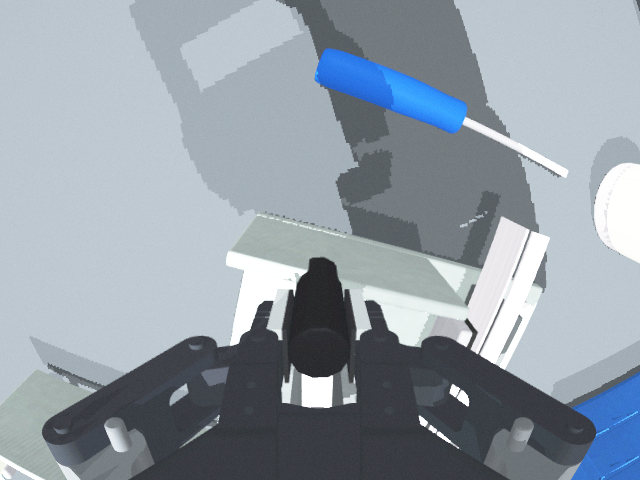

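Request:
{"fn": "drive_tool", "kwargs": {
  "gripper": [0, 0, 0, 0],
  "dp": [
    [0, -0.017, 0],
    [-0.001, -0.035, 0],
    [-0.002, -0.052, 0],
    [-0.002, -0.052, 0]
  ],
  "twist": [-0.022, -0.044, -0.067, -0.067]
}}

```text
time_s: 9.7
eef_pos: [541.7, 233.3, 113.2]
ee_rot: [0.001, 0.086, 0.996, 0.0]
force: [-1.6, 0.3, 5.5]
grip_width: 0.247
```

Request:
{"fn": "drive_tool", "kwargs": {
  "gripper": [0, 0],
  "dp": [
    [0, -0.017, 0],
    [0, -0.017, 0]
  ],
  "twist": [-0.022, -0.022]
}}

```text
time_s: 9.9
eef_pos: [541.1, 230.2, 113.2]
ee_rot: [0.001, 0.069, 0.998, 0.0]
force: [-1.0, 2.2, 6.6]
grip_width: 0.241
```

Request:
{"fn": "drive_tool", "kwargs": {
  "gripper": [0, 0],
  "dp": [
    [-0.001, -0.017, 0],
    [-0.001, -0.017, 0]
  ],
  "twist": [-0.022, -0.022]
}}

```text
time_s: 10.1
eef_pos: [540.5, 226.8, 113.1]
ee_rot: [0.001, 0.052, 0.999, 0.0]
force: [-4.0, -2.7, 7.8]
grip_width: 0.248
```

```bash
cat >> h.py <<'E'
def lev():
    from rig import ctrl
    s=ctrl.sense(); v=s["eef_pos"][:2]-np.array([640.5,215.5]); a=np.arctan2(v[1],v[0])%(2*np.pi)
    F=s["force"][:2]; print("t",s["time_s"],"ang",round(np.degrees(a)-163.7,2),"r",round(np.hypot(*v),1),"Ftan",round(F@[-np.sin(a),np.cos(a)],1),"Frad",round(F@[np.cos(a),np.sin(a)],1),"Fz",round(s["force"][2],1),"w",round(s["grip_width"],3))
E
python3 -c "
from h import *
lev()"
```

```text
t 10.1 ang 9.87 r 100.6 Ftan 3.2 Frad 3.6 Fz 7.8 w 0.248
```

Request:
{"fn": "drive_tool", "kwargs": {
  "gripper": [0, 0],
  "dp": [
    [0, -0.017, 0],
    [0, -0.017, 0]
  ],
  "twist": [-0.022, -0.022]
}}

```text
time_s: 10.3
eef_pos: [540.1, 222.8, 113.1]
ee_rot: [0.0, 0.034, 0.999, -0.0]
force: [-4.7, -6.3, 9.9]
grip_width: 0.244
```

```bash
python3 -c "
from h import *
lev()"
```

```text
t 10.3 ang 12.12 r 100.7 Ftan 6.6 Frad 4.2 Fz 9.9 w 0.244
```

Request:
{"fn": "drive_tool", "kwargs": {
  "gripper": [0, 0],
  "dp": [
    [-0.001, -0.017, 0],
    [-0.001, -0.017, 0]
  ],
  "twist": [-0.022, -0.022]
}}

```text
time_s: 10.5
eef_pos: [539.9, 219.3, 113.1]
ee_rot: [0.0, 0.017, 1.0, -0.0]
force: [-4.7, -3.6, 8.9]
grip_width: 0.247
```

```bash
python3 -c "
from h import *
lev()"
```

```text
t 10.5 ang 14.14 r 100.6 Ftan 3.7 Frad 4.6 Fz 8.9 w 0.247
```

Request:
{"fn": "drive_tool", "kwargs": {
  "gripper": [0, 0],
  "dp": [
    [0, -0.017, 0],
    [0, -0.017, 0]
  ],
  "twist": [-0.022, -0.022]
}}

```text
time_s: 10.7
eef_pos: [539.9, 216.2, 113.2]
ee_rot: [0.0, -0.0, 1.0, -0.0]
force: [-2.9, -2.1, 8.4]
grip_width: 0.247
```

```bash
python3 -c "
from h import *
lev()"
```

```text
t 10.7 ang 15.92 r 100.6 Ftan 2.1 Frad 2.9 Fz 8.4 w 0.247
```

Request:
{"fn": "drive_tool", "kwargs": {
  "gripper": [0, 0],
  "dp": [
    [-0.001, -0.017, 0],
    [-0.001, -0.017, 0]
  ],
  "twist": [-0.022, -0.022]
}}

```text
time_s: 10.9
eef_pos: [540.0, 213.0, 113.2]
ee_rot: [0.0, -0.017, 1.0, 0.0]
force: [-4.8, -0.7, 8.7]
grip_width: 0.25
```

```bash
python3 -c "
from h import *
lev()"
```

```text
t 10.9 ang 17.72 r 100.6 Ftan 0.6 Frad 4.8 Fz 8.7 w 0.25
```

Request:
{"fn": "drive_tool", "kwargs": {
  "gripper": [0, 0],
  "dp": [
    [0, -0.017, 0],
    [0, -0.017, 0]
  ],
  "twist": [-0.022, -0.022]
}}

```text
time_s: 11.1
eef_pos: [540.1, 209.6, 113.2]
ee_rot: [0.0, -0.035, 0.999, 0.0]
force: [-4.9, -0.7, 7.8]
grip_width: 0.248
```

```bash
python3 -c "
from h import *
lev()"
```

```text
t 11.1 ang 19.65 r 100.6 Ftan 0.4 Frad 4.9 Fz 7.8 w 0.248
```

Request:
{"fn": "drive_tool", "kwargs": {
  "gripper": [0, 0],
  "dp": [
    [-0.001, -0.017, 0],
    [-0.001, -0.017, 0]
  ],
  "twist": [-0.022, -0.022]
}}

```text
time_s: 11.3
eef_pos: [540.3, 206.4, 113.2]
ee_rot: [-0.0, -0.052, 0.999, 0.0]
force: [-5.8, -0.1, 9.9]
grip_width: 0.246
```

```bash
python3 -c "
from h import *
lev()"
```

```text
t 11.3 ang 21.49 r 100.6 Ftan -0.4 Frad 5.8 Fz 9.9 w 0.246
```

Request:
{"fn": "drive_tool", "kwargs": {
  "gripper": [0, 0],
  "dp": [
    [0, -0.017, 0],
    [0, -0.017, 0]
  ],
  "twist": [-0.022, -0.022]
}}

```text
time_s: 11.5
eef_pos: [540.5, 203.0, 113.1]
ee_rot: [-0.0, -0.069, 0.998, 0.0]
force: [-6.3, -3.6, 8.7]
grip_width: 0.248
```

```bash
python3 -c "
from h import *
lev()"
```

```text
t 11.5 ang 23.41 r 100.7 Ftan 2.8 Frad 6.7 Fz 8.7 w 0.248
```

Request:
{"fn": "drive_tool", "kwargs": {
  "gripper": [0, 0],
  "dp": [
    [-0.001, -0.017, 0],
    [-0.001, -0.017, 0]
  ],
  "twist": [-0.022, -0.022]
}}

```text
time_s: 11.7
eef_pos: [541.0, 199.1, 113.1]
ee_rot: [-0.001, -0.087, 0.996, -0.0]
force: [-7.9, -7.6, 10.6]
grip_width: 0.242
```

```bash
python3 -c "
from h import *
lev()"
```

```text
t 11.7 ang 25.66 r 100.8 Ftan 6.2 Frad 9.0 Fz 10.6 w 0.242
```

Request:
{"fn": "drive_tool", "kwargs": {
  "gripper": [0, 0],
  "dp": [
    [-0.001, -0.017, 0],
    [-0.001, -0.017, 0]
  ],
  "twist": [-0.022, -0.022]
}}

```text
time_s: 11.9
eef_pos: [541.8, 195.5, 113.1]
ee_rot: [-0.001, -0.104, 0.995, -0.001]
force: [-7.7, -6.0, 10.3]
grip_width: 0.242
```

```bash
python3 -c "
from h import *
lev()"
```

```text
t 11.9 ang 27.77 r 100.7 Ftan 4.4 Frad 8.7 Fz 10.3 w 0.242
```

Request:
{"fn": "drive_tool", "kwargs": {
  "gripper": [0, 0],
  "dp": [
    [-0.001, -0.017, 0],
    [-0.001, -0.017, 0]
  ],
  "twist": [-0.022, -0.022]
}}

```text
time_s: 12.1
eef_pos: [542.6, 192.3, 113.2]
ee_rot: [-0.001, -0.121, 0.993, -0.001]
force: [-9.3, -5.0, 10.9]
grip_width: 0.248
```

```bash
python3 -c "
from h import *
lev()"
```

```text
t 12.1 ang 29.61 r 100.6 Ftan 2.7 Frad 10.2 Fz 10.9 w 0.248
```

Request:
{"fn": "drive_tool", "kwargs": {
  "gripper": [0, 0],
  "dp": [
    [-0.001, -0.017, 0],
    [-0.001, -0.017, 0]
  ],
  "twist": [-0.022, -0.022]
}}

```text
time_s: 12.3
eef_pos: [543.4, 189.3, 113.2]
ee_rot: [-0.001, -0.138, 0.99, -0.0]
force: [-10.2, -3.0, 11.9]
grip_width: 0.245
```

```bash
python3 -c "
from h import *
lev()"
```

```text
t 12.3 ang 31.41 r 100.6 Ftan 0.2 Frad 10.6 Fz 11.9 w 0.245
```

Request:
{"fn": "drive_tool", "kwargs": {
  "gripper": [0, 0],
  "dp": [
    [-0.001, -0.017, 0],
    [-0.001, -0.017, 0]
  ],
  "twist": [-0.022, -0.022]
}}

```text
time_s: 12.5
eef_pos: [544.3, 186.0, 113.1]
ee_rot: [-0.001, -0.155, 0.988, -0.0]
force: [-11.5, -3.4, 12.3]
grip_width: 0.249
```

```bash
python3 -c "
from h import *
lev()"
```

```text
t 12.5 ang 33.32 r 100.6 Ftan -0.1 Frad 12.0 Fz 12.3 w 0.249
```

Request:
{"fn": "drive_tool", "kwargs": {
  "gripper": [0, 0, 0],
  "dp": [
    [0.005, 0, -0.005],
    [0.005, 0, -0.005],
    [0.005, 0, -0.005]
  ],
  "twist": [0, 0, 0]
}}

```text
time_s: 12.8
eef_pos: [544.2, 186.1, 113.2]
ee_rot: [-0.0, -0.155, 0.988, -0.0]
force: [-4.3, -1.5, 4.9]
grip_width: 0.245
```

```bash
python3 -c "
from h import *
lev()"
```

```text
t 12.8 ang 33.28 r 100.7 Ftan 0.2 Frad 4.5 Fz 4.9 w 0.245
```

Request:
{"fn": "drive_tool", "kwargs": {
  "gripper": [0, 0],
  "dp": [
    [0, 0, 0],
    [0, 0, 0]
  ],
  "twist": [0, 0]
}}

```text
time_s: 13.0
eef_pos: [544.2, 186.1, 113.2]
ee_rot: [-0.0, -0.155, 0.988, -0.0]
force: [-5.2, -1.8, 5.8]
grip_width: 0.246
```

```bash
python3 -c "
from h import *
lev()"
```

```text
t 13.0 ang 33.28 r 100.6 Ftan 0.2 Frad 5.5 Fz 5.8 w 0.246
```

Request:
{"fn": "drive_tool", "kwargs": {
  "gripper": [0, 0, 0],
  "dp": [
    [0, -0.009, 0],
    [0, -0.009, 0],
    [0, -0.009, 0]
  ],
  "twist": [-0.011, -0.011, -0.011]
}}

```text
time_s: 13.3
eef_pos: [544.7, 184.5, 113.2]
ee_rot: [-0.0, -0.163, 0.987, 0.0]
force: [-5.7, -1.6, 4.9]
grip_width: 0.244
```

```bash
python3 -c "
from h import *
lev()"
```

```text
t 13.3 ang 34.22 r 100.7 Ftan -0.2 Frad 5.9 Fz 4.9 w 0.244
```

Request:
{"fn": "drive_tool", "kwargs": {
  "gripper": [0, 0, 0],
  "dp": [
    [0, -0.009, 0],
    [0, -0.009, 0],
    [0, -0.009, 0]
  ],
  "twist": [-0.011, -0.011, -0.011]
}}

```text
time_s: 13.6
eef_pos: [545.2, 183.0, 113.2]
ee_rot: [-0.0, -0.172, 0.985, 0.0]
force: [-5.9, -1.0, 5.1]
grip_width: 0.245
```

```bash
python3 -c "
from h import *
lev()"
```

```text
t 13.6 ang 35.11 r 100.7 Ftan -1.0 Frad 5.9 Fz 5.1 w 0.245
```

Request:
{"fn": "drive_tool", "kwargs": {
  "gripper": [0, 0, 0],
  "dp": [
    [0, -0.009, 0],
    [0, -0.009, 0],
    [0, -0.009, 0]
  ],
  "twist": [-0.011, -0.011, -0.011]
}}

```text
time_s: 13.9
eef_pos: [545.8, 181.2, 113.2]
ee_rot: [-0.001, -0.18, 0.984, 0.0]
force: [-5.6, -1.1, 5.1]
grip_width: 0.251
```

```bash
python3 -c "
from h import *
lev()"
```

```text
t 13.9 ang 36.19 r 100.7 Ftan -0.9 Frad 5.7 Fz 5.1 w 0.251
```

Request:
{"fn": "drive_tool", "kwargs": {
  "gripper": [0, 0, 0],
  "dp": [
    [0, -0.009, 0],
    [0, -0.009, 0],
    [0, -0.009, 0]
  ],
  "twist": [-0.011, -0.011, -0.011]
}}

```text
time_s: 14.2
eef_pos: [546.3, 179.9, 113.2]
ee_rot: [-0.001, -0.189, 0.982, 0.001]
force: [-7.0, 1.2, 6.0]
grip_width: 0.249
```

```bash
python3 -c "
from h import *
lev()"
```

```text
t 14.2 ang 36.97 r 100.7 Ftan -3.6 Frad 6.2 Fz 6.0 w 0.249
```

Request:
{"fn": "drive_tool", "kwargs": {
  "gripper": [0, 0, 0],
  "dp": [
    [0, -0.009, 0],
    [0, -0.009, 0],
    [0, -0.009, 0]
  ],
  "twist": [-0.011, -0.011, -0.011]
}}

```text
time_s: 14.5
eef_pos: [547.1, 177.4, 113.2]
ee_rot: [-0.001, -0.197, 0.98, -0.0]
force: [-5.7, -3.9, 4.8]
grip_width: 0.247
```

```bash
python3 -c "
from h import *
lev()"
```

```text
t 14.5 ang 38.48 r 100.8 Ftan 1.5 Frad 6.8 Fz 4.8 w 0.247
```

Request:
{"fn": "drive_tool", "kwargs": {
  "gripper": [0, 0, 0],
  "dp": [
    [0, -0.009, 0],
    [0, -0.009, 0],
    [0, -0.009, 0]
  ],
  "twist": [-0.011, -0.011, -0.011]
}}

```text
time_s: 14.8
eef_pos: [547.8, 176.0, 113.2]
ee_rot: [-0.001, -0.206, 0.979, -0.0]
force: [-5.8, -2.9, 5.6]
grip_width: 0.244
```

```bash
python3 -c "
from h import *
lev()"
```

```text
t 14.8 ang 39.38 r 100.8 Ftan 0.4 Frad 6.4 Fz 5.6 w 0.244
```

Request:
{"fn": "drive_tool", "kwargs": {
  "gripper": [0, 0, 0],
  "dp": [
    [0, -0.009, 0],
    [0, -0.009, 0],
    [0, -0.009, 0]
  ],
  "twist": [-0.011, -0.011, -0.011]
}}

```text
time_s: 15.1
eef_pos: [548.7, 173.8, 113.2]
ee_rot: [-0.001, -0.214, 0.977, -0.001]
force: [-5.7, -2.8, 5.2]
grip_width: 0.249
```

```bash
python3 -c "
from h import *
lev()"
```

```text
t 15.1 ang 40.74 r 100.8 Ftan 0.2 Frad 6.4 Fz 5.2 w 0.249
```

Request:
{"fn": "drive_tool", "kwargs": {
  "gripper": [0, 0, 0],
  "dp": [
    [0, -0.009, 0],
    [0, -0.009, 0],
    [0, -0.009, 0]
  ],
  "twist": [-0.011, -0.011, -0.011]
}}

```text
time_s: 15.4
eef_pos: [549.6, 172.1, 113.2]
ee_rot: [-0.0, -0.223, 0.975, -0.001]
force: [-4.6, -5.9, 5.1]
grip_width: 0.243
```

```bash
python3 -c "
from h import *
lev()"
```

```text
t 15.4 ang 41.8 r 100.8 Ftan 3.3 Frad 6.7 Fz 5.1 w 0.243
```

Request:
{"fn": "drive_tool", "kwargs": {
  "gripper": [0, 0, 0],
  "dp": [
    [0, -0.009, 0],
    [0, -0.009, 0],
    [0, -0.009, 0]
  ],
  "twist": [-0.011, -0.011, -0.011]
}}

```text
time_s: 15.7
eef_pos: [550.2, 170.9, 113.2]
ee_rot: [-0.001, -0.231, 0.973, -0.0]
force: [-5.0, -3.4, 4.8]
grip_width: 0.248
```

```bash
python3 -c "
from h import *
lev()"
```

```text
t 15.7 ang 42.59 r 100.7 Ftan 0.8 Frad 6.0 Fz 4.8 w 0.248
```

Request:
{"fn": "drive_tool", "kwargs": {
  "gripper": [0, 0, 0, 0],
  "dp": [
    [0, -0.009, 0],
    [0, -0.016, 0],
    [0, -0.016, 0],
    [0, -0.016, 0]
  ],
  "twist": [-0.011, -0.02, -0.02, -0.02]
}}

```text
time_s: 16.1
eef_pos: [551.6, 168.3, 113.2]
ee_rot: [-0.0, -0.246, 0.969, -0.0]
force: [-5.1, -1.5, 5.4]
grip_width: 0.247
```

```bash
python3 - <<'E'
from h import *
from rig import cams,ctrl
import cv2
lev()
for n in ["wrist","scene","top"]:
    c=cams.capture(n); a=c["pixels"][:,:,::-1]
    if n=="scene": a=cv2.resize(a[200:410,270:480],None,fx=2.8,fy=2.8,interpolation=cv2.INTER_CUBIC)
    if n=="top": a=cv2.resize(a[90:290,150:350],None,fx=3,fy=3,interpolation=cv2.INTER_CUBIC)
    cv2.imwrite(f"pics/{n}7.png",a)
    lev()
E
```

```text
t 16.1 ang 44.28 r 100.7 Ftan -1.1 Frad 5.2 Fz 5.4 w 0.247
t 16.15 ang 44.29 r 100.7 Ftan -0.9 Frad 5.9 Fz 5.0 w 0.246
t 16.2 ang 44.3 r 100.6 Ftan -0.9 Frad 4.9 Fz 5.8 w 0.248
t 16.25 ang 44.29 r 100.7 Ftan -1.4 Frad 5.7 Fz 5.1 w 0.249
```

View pics/wrist7.png

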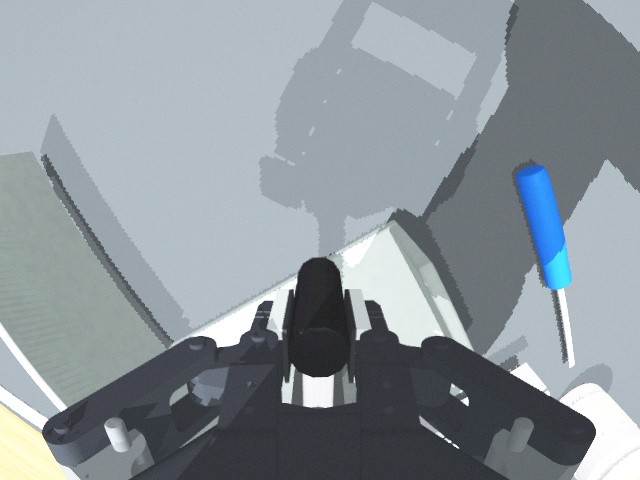

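View pics/scene7.png

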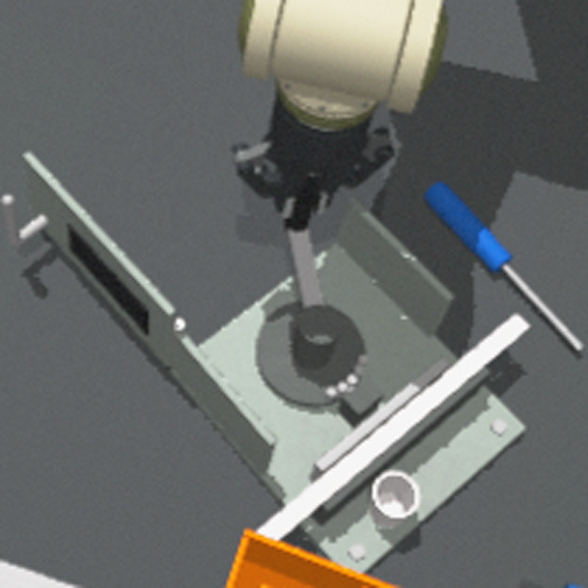

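View pics/top7.png

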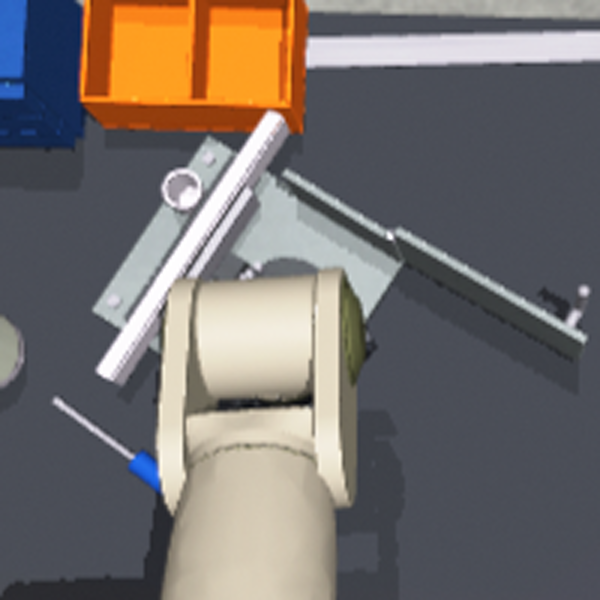

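Request:
{"fn": "drive_tool", "kwargs": {
  "gripper": [0, 0, 0, 0],
  "dp": [
    [0, 0, 0],
    [0, 0, 0],
    [0, 0, 0],
    [0, 0, 0]
  ],
  "twist": [0, 0, 0, 0]
}}

```text
time_s: 16.65
eef_pos: [551.6, 168.3, 113.2]
ee_rot: [-0.0, -0.246, 0.969, -0.0]
force: [-6.3, -1.8, 5.1]
grip_width: 0.247
```

```bash
python3 - <<'E'
from h import *
from rig import job
lev(); print(job.finish_job())
E
```

```text
t 16.65 ang 44.28 r 100.7 Ftan -1.3 Frad 6.4 Fz 5.1 w 0.247
the job is handed in; nothing more can be done
None
```

I opened the guard door to about 90°, swung the lever through three clicks, and handed the job in at 16.7 s while still holding the knob. No verdict was reported.

- **Door:** I pulled it open by its handle and released it. The last pictures show it still open, in line with the side guard.
- **Clicks:** The force at the knob reversed three times, at about 9°, 22.5° and 37.7° from the start, which fits the 14° spacing. The first two were passed in 2° steps, so their 6–12 N peaks were not seen directly. The largest resistance I read was about 4 N.
- **Final state:** The lever rests 44.3° from its start, where I expected the third notch at about 44–45°. The sideways force is about 1 N. The knob is gripped at 40 N, with about 6 N radial and 5 N vertical force left.
- **Disagreement:** My camera-based estimate puts the lever about 33° off the clamp's -x side, against the stated 30° or so. That is within my error on the clamp's angle and far less than one click.
- **Bystanders:** None looked moved in the last pictures I checked. I did not separately check that the rubber jaw is squeezing the strip.

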